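Close the packed carton and bring the tape roll over its seam

TASK

The small carton is packed: fold its left and right flaps in first, then the front and back flaps over them, until all four lie flat, without shoving the carton away. Then lift the brown tape roll out of its cradle, carry it clear of the tall spray can in between, and stop with the roll on edge about 2 cm above the middle of the seam where the front and back flaps meet, in line with the seam (like a wheel about to roll along it) and not touching the carton. Finish while holding it there, still and in the gripper; leave the spray can and the other things on the bench where they are.

Things in the scene. Friction and masses are not known exactly. Their poses are not given: they have to be found in the camera images.
- seam (a point): middle of the seam on the closed top of the brown kraft carton, 150 mm above the bench; moves with the carton (184 x 191 mm, 146 mm high without its flaps, about 3 kg with its load, loose on the bench). Axes are the carton's: x from its front face (towards the robot) to its back, y to its left, z up. When shut, the seam runs along y and is open to about 5 mm
- carton_flap_l (a joint): left flap of the carton (+y side), 88 mm long, 170 wide, 4 thick, hinged along the carton's edge at y = +90 mm, 6 mm below the seam point. Value in rad: 0 = folded in flat and level, 1.57 = standing straight up, more = leaning outward. It turns easily, has no spring, and stays about where it is left.
- carton_flap_r (a joint): right flap of the carton (-y side), 88 mm long, 170 wide, 4 thick, hinged at y = -90 mm, 6 mm below the seam point. Value in rad: 0 = folded in flat and level, 1.57 = standing straight up, more = leaning outward. It turns easily, has no spring, and stays about where it is left.
- carton_flap_f (a joint): front flap of the carton (-x side, nearest the robot), 88 mm long, 174 wide, 4 thick, hinged at x = -89 mm, 2 mm below the seam point. Value in rad: 0 = folded in flat and level, 1.57 = standing straight up, more = leaning outward. It turns easily, has no spring, and stays about where it is left.
- carton_flap_b (a joint): back flap of the carton (+x side); 88 mm long, 174 wide, 4 thick, hinged at x = +89 mm, 2 mm below the seam point; it stops at 1.71. Value in rad: 0 = folded in flat and level, 1.57 = standing straight up, more = leaning outward. It turns easily, has no spring, and stays about where it is left.
- roll_centre (a point): centre of the brown packing tape roll: outside diameter 108 mm, width 48 mm, hole 56 mm, about 0.2 kg. z is the roll's axis (level at the start, as the roll stands on edge in its cradle); the two flat faces are 24 mm either way along it. At the start the centre is 70 mm above the bench
- cradle: low grey tape cradle fixed to the bench, 74 x 98 mm, with two cheeks 42 mm high and 54 mm apart inside and two steel cross bars between them that carry the roll; origin at the bench under its middle, x = the roll's axis, z up
- spray_can_centre (a point): centre (half-way up) of the dark spray can with white cap, diameter 53 mm, 191 mm tall, standing between cradle and carton
- caliper: pale steel vernier caliper lying on the bench, 76 x 229 x 9 mm, long along its y; origin at the middle of its underside
- nut_driver: red-handled nut driver lying on the bench, 29 x 196 x 29 mm, long along its y; origin at the middle of its underside
- box_cutter: grey box cutter lying on the bench, 31 x 156 x 23 mm, long along its y; origin at the middle of its underside
- marker_red: black marker with a red band lying on the bench, 14 x 136 x 15 mm, long along its y; origin at the middle of its underside
Mind the look-alikes: they are no part of the job. There is more than one size of the part that bears spray_can_centre; the job needs the largest.

How it is judged:
On the way, in this order (a step that is already met when the one before it is completed fails the run):
1. left and right flaps folded in (value of joint each of carton_flap_l, carton_flap_r below 0.15 rad), for 0.1 s.
2. front and back flaps folded in over them (all of step 1 and value of joint each of carton_flap_f, carton_flap_b below 0.15 rad), for 0.1 s.
3. roll lifted out of its cradle (z of roll_centre in the frame of cradle above 0.13 m and contact force between tape and the fingers above 0.5 N), for 0.2 s.
At the end, for the whole second after the job is handed in: All flaps within 0.15 rad of flat; roll held still, 6 to 35 mm above the closed top, within 12 mm sideways and 25 mm lengthwise of the seam's middle, axis within 0.14 rad of square to it; nothing touching the carton; carton moved under 40 mm, spray can upright and under 25, tools under 30 (all of step 2 and x of roll_centre in the frame of seam between -0.012 and 0.012 m and y of roll_centre in the frame of seam between -0.025 and 0.025 m and z of roll_centre in the frame of seam between 0.06 and 0.089 m and angle between the z axis of roll_centre and the x axis of seam, either way round below 0.14 rad and contact force between each of tape, the arm, the fingers and carton below 0.05 N and contact force between tape and the fingers above 1 N and linear speed of tape below 0.03 m/s and distance of seam from where it was at the start of the episode below 0.04 m and angle between seam's own z axis and vertical below 0.05 rad and distance of spray_can_centre from where it was at the start of the episode below 0.025 m and angle between spray_can_centre's own z axis and vertical below 0.1 rad and distance of each of caliper, nut_driver, box_cutter, marker_red from where it was at the start of the episode below 0.03 m); the arm keeps its last pose, push and grip.
It fails at once if the front or back flap is folded in while a side flap still stands open (value of joint any of carton_flap_f, carton_flap_b below 0.3 rad and value of joint any of carton_flap_l, carton_flap_r above 0.6 rad).
It fails at once if the carton is shoved away or tipped (distance of seam from where it was at the start of the episode above 0.06 m or angle between seam's own z axis and vertical above 0.15 rad).
It fails at once if the spray can is knocked (angle between spray_can_centre's own z axis and vertical above 0.35 rad or distance of spray_can_centre from where it was at the start of the episode above 0.05 m).
It fails at once if another thing on the bench is disturbed (distance of any of caliper, nut_driver, box_cutter, marker_red from where it was at the start of the episode above 0.05 m).
It also fails if it takes over 70 s, if anything falls off the work surface, if the arm or the gripper's body presses on something with over 40 N, if the wrist force passes 120 N, or if a joint passes its speed limit or range.

ROBOT

A 6-joint arm with a two-finger parallel gripper is mounted at the origin on a cart in front of the work surface, level with it; the furniture and walls round the work are solid. World frame = base frame: x ahead of the robot, y to its left, z up, the work surface at z = 0. Lengths are in m, angles in rad, forces in N, time in s.
With the tool pointing down it reaches from about 0.275 to 0.725 m from the base axis. Payload 5.6 kg.
Tool frame: the origin (TCP) lies midway between the tips of the shut fingers; the grasp point (between the pads) lies 19 mm behind it; z points along the fingers, y is the line along which they close (so a half turn about z gives the same grasp; the last joint's range is limited). The gripper opens to 85 mm and grips with 20 to 120 N. Pads are 22 mm wide; open, the fingers measure 114 mm over their backs; the gripper's body (76 mm by 85 mm) begins 54 mm behind the grasp point. The pads swing forward as they close: fully open they stand 13 mm farther back than shut.
Start: joints at [1.401, 0.255, 0.108, 0, -1.424, -0.285], TCP at [0.242, 0.494, 0.231] pointing down, gripper open.
Joint ranges: [-2.95, 2.95], [-1.21, 1.97], [-1.09, 1.5], [-2.87, 1.71], [-2.94, -0.07], [-3.05, 3.05]. Speed limits (rad/s): [2.57, 2.57, 3.14, 3.14, 3.14, 3.14].

INTERFACE

Orientations are given as [roll, pitch, yaw] about the fixed x, y, z axes, in that order (R = Rz(yaw) Ry(pitch) Rx(roll)).
In Python, from cell import env gives the robot as it stands. Calls block until the motion is done:
- env.move_pose(position, orientation): joint-space move of the TCP to a pose.
- env.move_linear(position, frame=None, rate=0.15): straight line of the TCP; frame=None keeps the orientation; rate is the mean speed in m/s.
- env.move_joints(angles): joint-space move.
- env.set_gripper(opening): finger opening in m; the grip force is fixed at half the most; returns when the fingers have stopped.
- env.pause(seconds).
- env.ik(position, orientation): joint angles nearest the present ones, or None.
- env.get_state(): the state.
- env.grab_frame(name): name is "scene" or "side" or "wrist"; returns a dict with "image" (420x560x3 uint8, red, green, blue), "fx", "fy", "cx", "cy" (pixels), "cam_to_world" (4x4, takes a point from camera to world coordinates); the wrist camera has in their place "mount" (4x4, takes a point from camera to tool coordinates, whose origin is the TCP and whose axes are the flange's). Camera axes: x right, y down, z forward; pixel columns grow to the right and rows downward; lengths in m; the calibration is good to about 2 mm. A picture is of the moment at which its call begins: read the wrist's pose just before it. There is no depth.
A pose or a line that the arm cannot do raises env.PlanningError and nothing moves.
- env.job_done(): hands the job in; it is judged then, once.
Trained networks look in the newest picture that a camera, given by its name, has taken for a name from the list of things; names that differ only in an ending like _2 or _b are one class to them, and where a whole thing is asked for, a point or a joint stands for the part that bears it (a point fixed in the world has none). Each returns a list of dicts, best first, with "p" (0 to 1); they miss things now and then, are a little off and sometimes report something else, mostly with a low value. They report only what shows in the picture. A call takes as long as a camera call. They do not tell look-alikes from the thing itself.
- env.boxes_of(camera, label): "bbox" ([left, top, width, height] in pixels, round what is visible of it).
- env.silhouettes(camera, label): "pixels" (420x560 bool, what is visible of it) and "bbox" ([left, top, width, height] in pixels, round what is visible of it).
The state is a dict: "clock": time; "joints": joint angles; "joint_vel": joint speeds; "effort": joint torques, N m; "tcp_pos": TCP position; "tool_rot": TCP orientation; "force": force on the tool from outside, world axes, zero at the start; "torque": the same for the moment, N m; "opening": finger opening in m; "gripper_force": force on a finger pad.
Only numpy, scipy, OpenCV 4.12 (cv2) and the standard library are available. Lean on these libraries where they do the work, as an engineer would, in place of code of your own. Each camera call takes 0.05 s, during which the arm holds its last target. There are 200 camera calls.

## Working session

There is one attempt and no reset: what is moved stays moved. The work goes in short steps, each a Python script; the robot and the scene stay as the last script left them, time stands still between calls to the robot, and variables do not carry over. Pictures are saved under pics/ and viewed, at most 10 in all, crops included, and the job is handed in when it is done.

```bash
ls; mkdir -p pics
python3 - <<'E'
from cell import env
import cv2,numpy as np
np.set_printoptions(precision=4,suppress=True)
for n in ("scene","side"):
    f=env.grab_frame(n); cv2.imwrite(f"pics/{n}0.png",f["image"][:,:,::-1])
    print(n,f["fx"],f["fy"],f["cx"],f["cy"]);print(np.array(f["cam_to_world"]))
    for l in ("seam","roll_centre","cradle","spray_can_centre","caliper","nut_driver","box_cutter","marker_red"):
        print(l,[(np.round(b["bbox"]).tolist(),round(b["p"],2)) for b in env.boxes_of(n,l)][:4])
print(env.get_state())
E
```

```text
pics
scene 432.9302184189823 432.9302184189823 279.1647054014275 205.93898420773635
[[ 0.6861 -0.5584  0.4663  0.0769]
 [-0.7274 -0.5159  0.4525 -0.7088]
 [-0.0121 -0.6497 -0.7601  0.8253]
 [ 0.      0.      0.      1.    ]]
seam [([246.0, 136.0, 151.0, 167.0], 0.79), ([358.0, 276.0, 58.0, 69.0], 0.47)]
roll_centre [([187.0, 130.0, 43.0, 45.0], 0.97)]
cradle []
spray_can_centre [([232.0, 133.0, 28.0, 66.0], 0.87)]
caliper [([138.0, 190.0, 68.0, 55.0], 0.57), ([327.0, 312.0, 74.0, 88.0], 0.57)]
nut_driver [([327.0, 312.0, 73.0, 87.0], 0.56), ([135.0, 190.0, 70.0, 56.0], 0.19)]
box_cutter [([360.0, 275.0, 53.0, 67.0], 0.56), ([328.0, 185.0, 65.0, 74.0], 0.28)]
marker_red [([256.0, 156.0, 13.0, 11.0], 0.44)]
side 399.70384755427546 399.70384755427546 280.2676833707255 210.15062261375454
[[-0.9979 -0.0308  0.057   0.4685]
 [-0.0629  0.6733 -0.7367  0.4485]
 [-0.0157 -0.7387 -0.6738  0.8026]
 [ 0.      0.      0.      1.    ]]
seam [([236.0, 136.0, 93.0, 115.0], 0.73)]
roll_centre [([247.0, 294.0, 29.0, 60.0], 0.91)]
cradle [([248.0, 314.0, 32.0, 51.0], 0.76)]
spray_can_centre [([230.0, 233.0, 12.0, 43.0], 0.95), ([269.0, 226.0, 15.0, 48.0], 0.89), ([248.0, 236.0, 31.0, 62.0], 0.87)]
caliper [([328.0, 282.0, 38.0, 89.0], 0.89), ([246.0, 182.0, 69.0, 32.0], 0.72)]
nut_driver [([243.0, 180.0, 73.0, 35.0], 0.21)]
box_cutter [([248.0, 236.0, 26.0, 64.0], 0.6), ([309.0, 140.0, 18.0, 66.0], 0.54)]
marker_red [([211.0, 284.0, 19.0, 51.0], 0.69)]
{'clock': 0.9, 'joints': array([ 1.4006,  0.2551,  0.1082, -0.    , -1.4239, -0.2846]), 'joint_vel': array([ 0.001 , -0.0025, -0.0006,  0.0009, -0.0008,  0.0011]), 'effort': array([ -0.0002, -38.6398,  23.8073,   5.3679,  -0.0004,  -0.    ]), 'tcp_pos': array([0.2416, 0.4941, 0.2313]), 'tool_rot': array([-3.1415,  0.    , -0.4548]), 'force': array([ 0.6948,  0.3254, -0.0428]), 'torque': array([ 0.0416,  0.0458, -0.043 ]), 'gripper_force': 0.0, 'opening': 0.0855538279857823}
```

View pics/scene0.png

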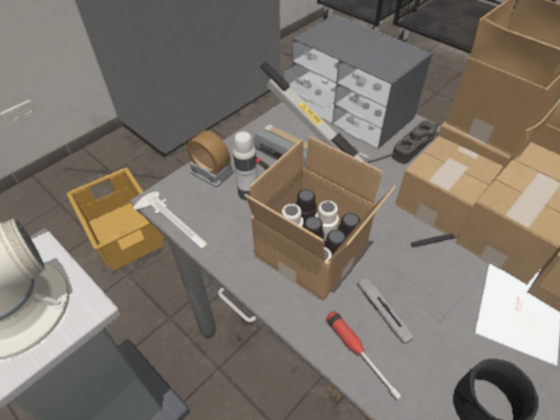

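View pics/side0.png

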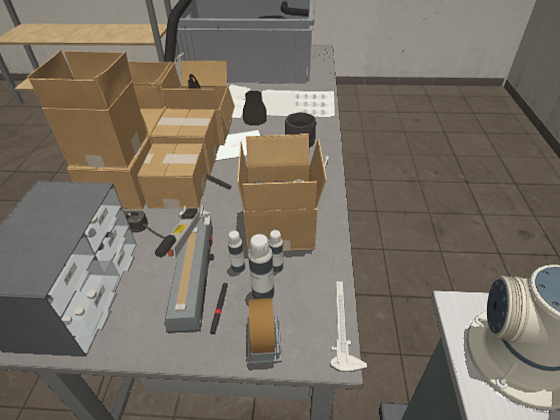

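The scene picture shows the open carton at about (315,220), the roll in its cradle at (208,155) and the tall can at (245,165). Two smaller cans stand behind the tall one in the side view. I'll enlarge these areas for corner picking.

```bash
cat > h.py <<'E'
import cv2,numpy as np
np.set_printoptions(precision=4,suppress=True)
K={"scene":(432.93,279.165,205.939,np.array([[0.6861,-0.5584,0.4663,0.0769],[-0.7274,-0.5159,0.4525,-0.7088],[-0.0121,-0.6497,-0.7601,0.8253]])),
"side":(399.704,280.268,210.151,np.array([[-0.9979,-0.0308,0.057,0.4685],[-0.0629,0.6733,-0.7367,0.4485],[-0.0157,-0.7387,-0.6738,0.8026]]))}
def onz(c,u,v,z):
    f,cx,cy,T=K[c]; d=T[:,:3]@np.array([(u-cx)/f,(v-cy)/f,1]); return T[:,3]+d*(z-T[2,3])/d[2]
def proj(c,P):
    f,cx,cy,T=K[c]; p=T[:,:3].T@(np.asarray(P)-T[:,3]); return np.array([cx+f*p[0]/p[2],cy+f*p[1]/p[2]])
E
python3 - <<'E'
import cv2,numpy as np
a=cv2.imread('pics/scene0.png')[130:300,175:395]; b=cv2.imread('pics/side0.png')[125:375,205:375]
a=cv2.resize(a,None,fx=3.6,fy=3.6,interpolation=cv2.INTER_CUBIC); b=cv2.resize(b,None,fx=2.4,fy=2.4,interpolation=cv2.INTER_CUBIC)
for im,u0,v0,s in((a,175,130,3.6),(b,205,125,2.4)):
    for k in range(0,400,20):
        for (p,q,t) in(((int((k-u0)*s),0),(int((k-u0)*s),8),0),((0,int((k-v0)*s)),(8,int((k-v0)*s)),1)):
            if min(p)>=0:
                cv2.line(im,p,q,(0,0,255),1); cv2.putText(im,str(k),(p[0]+2,p[1]+18 if t==0 else p[1]),0,.4,(0,0,255),1)
cv2.imwrite('pics/a.png',a);cv2.imwrite('pics/b.png',b);print(a.shape,b.shape)
E
```

```text
(612, 792, 3) (600, 408, 3)
```

View pics/a.png

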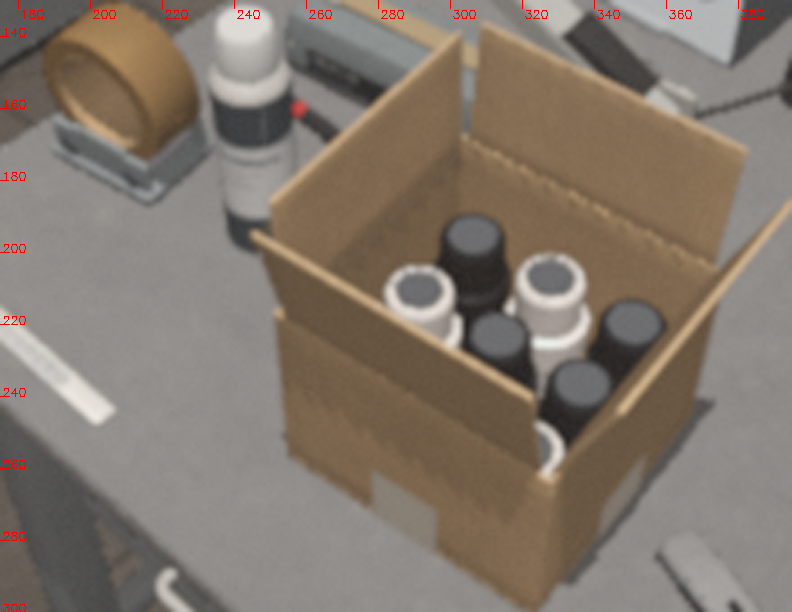

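View pics/b.png

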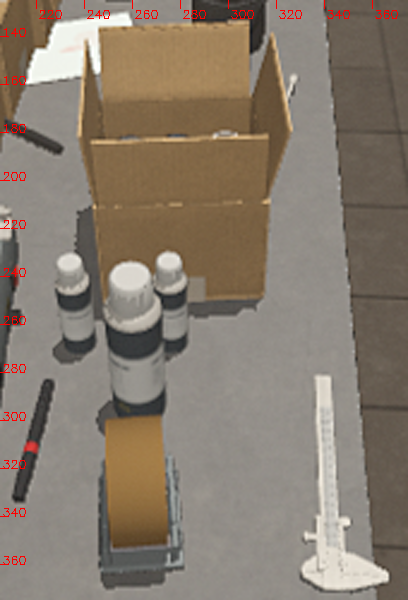

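The crops give the carton rim corners (scene ≈ (252,217), (326,265), (374,204), (303,168)). The flaps lean slightly outward, and the roll's axis points roughly along world x. Next I fit the carton, can and roll poses.

Run:
```python
from h import *
from scipy.optimize import least_squares
from cell import env
R=lambda a:np.array([[np.cos(a),-np.sin(a)],[np.sin(a),np.cos(a)]])
obs=[("scene",252.2,216.9,-1,1,.146),("scene",325.8,264.7,-1,-1,.146),("scene",374.2,203.6,1,-1,.146),("scene",302.8,167.5,1,1,.146),
("scene",255.6,256.4,-1,1,0),("scene",323.6,298.6,-1,-1,0),("side",244.6,248.7,1,1,0),("side",314.6,249.6,-1,1,0),("side",243.7,210.4,1,1,.146),("side",317.5,209.6,-1,1,.146)]
def W(p,x,y,z): return np.r_[p[:2]+R(p[2])@[x,y],z]
def res(p): return np.concatenate([proj(c,W(p,.092*a,.0955*b,z))-[u,v] for c,u,v,a,b,z in obs])
s=least_squares(res,[.45,-.05,0],loss="soft_l1");p=s.x;print("carton",p);print(res(p).reshape(-1,2).round(1).tolist())
# flap angles
fl={"f":[("scene",245.8,194.7,1),("scene",323.6,241.1,-1)],"l":[("scene",250.6,187,-1),("scene",303.3,139.7,1)],"r":[("scene",394.4,186.4,1),("scene",347.8,244.4,-1)],"b":[("scene",309.7,137.5,1),("scene",382,171.7,-1)]}
for k,o in fl.items():
    def pt(t,s):
        q=.09+.088*-np.cos(t); z=(.148 if k in"fb" else .144)+.088*np.sin(t)
        return W(p,*{"f":(-q,.087*s),"b":(q,.087*s),"l":(.085*s,q),"r":(.085*s,-q)}[k],z)
    r=lambda t:np.concatenate([proj(c,pt(t[0],s))-[u,v] for c,u,v,s in o])
    s=least_squares(r,[1.7]);print(k,s.x,s.fun.round(1))
# masks, fit by IoU of hull
from scipy.optimize import minimize
def cyl(c,ax,r,h):
    ax=np.array(ax);u=np.cross(ax,[.3,.5,.8]);u/=np.linalg.norm(u);v=np.cross(ax,u)
    a=np.linspace(0,2*np.pi,48);return np.concatenate([c+r*(np.cos(a)[:,None]*u+np.sin(a)[:,None]*v)+s*h/2*ax for s in(-1,1)])
def hull(cam,P,S=4):
    m=np.zeros((420*S,560*S),np.uint8);q=np.array([(proj(cam,x)+.5)*S for x in P]).astype(np.int32)
    cv2.fillConvexPoly(m,cv2.convexHull(q),1);return m
M={}
for n in("scene","side"):
    env.grab_frame(n)
    for l in("roll_centre","spray_can_centre"):
        M[n,l]=[(d["p"],np.kron(d["pixels"],np.ones((4,4))).astype(np.uint8)) for d in env.silhouettes(n,l) if d["p"]>.5]
        for d in env.silhouettes(n,l): print(n,l,d["p"],np.round(d["bbox"]))
def pick(n,l): return max(M[n,l],key=lambda t:t[1].sum())[1]
def cost(q,l,mk):
    c=0
    for n in("scene","side"):
        h=hull(n,mk(q));m=pick(n,l)
        if l=="roll_centre":   # ignore what cradle hides: keep only the part well above
            lim=int(4*proj(n,[q[0],q[1],.06])[1]); h=h.copy();m=m.copy();h[lim:]=0;m[lim:]=0
        c+=1-(h&m).sum()/(h|m).sum()
    return c
for l,mk,q0 in(("spray_can_centre",lambda q:cyl(np.r_[q[:2],.0955],[0,0,1],.0265,.191),[*onz("side",259,238,.191)[:2]]),
  ("roll_centre",lambda q:cyl(np.r_[q[:2],.07],[np.cos(q[2]),np.sin(q[2]),0],.054,.048),[*onz("side",262,302,.124)[:2],0.])):
    sim=np.vstack([q0]+[np.array(q0)+d for d in np.diag([.02,.02,.25][:len(q0)])])
    s=minimize(cost,q0,args=(l,mk),method="Nelder-Mead",options=dict(initial_simplex=sim,xatol=2e-4,fatol=1e-4));print(l,s.x,s.fun)
print("small cans base",onz("side",236,268,0),onz("side",277,271,0),"tops",onz("side",234,233,.12))
print("marker",onz("side",224,290,.01),"box cutter",onz("scene",362,282,.01),onz("scene",408,338,.01),"caliper",onz("scene",205,243,0))
```

```text
carton [ 0.5345 -0.3651  0.0947]
[[-2.5, -1.0], [2.6, -0.2], [3.9, 0.8], [0.2, -2.2], [-1.8, -0.1], [-0.3, 3.8], [1.7, 2.6], [0.2, -0.7], [-1.7, 0.8], [-0.2, -0.9]]
f [1.7885] [-1.6 -1.1 -1.1 -1. ]
l [1.5789] [ 0.6 -1.2  0.8 -1.4]
r [1.9483] [ 1.2 -0.8 -0.2 -0.3]
b [1.6031] [-1.9 -1.9 -0.  -0.3]
scene roll_centre 0.74 [187. 131.  43.  42.]
scene spray_can_centre 0.73 [234. 134.  23.  65.]
side roll_centre 0.71 [246. 298.  31.  57.]
side spray_can_centre 0.77 [268. 226.  16.  50.]
side spray_can_centre 0.75 [228. 231.  13.  45.]
spray_can_centre [ 0.5615 -0.1278] 1.2292057660823383
roll_centre [0.5463 0.0015 0.1178] 0.11915660745143453
small cans base [ 0.6365 -0.203   0.    ] [ 0.5302 -0.1985  0.    ] tops [ 0.6317 -0.2118  0.12  ]
marker [ 0.6536 -0.1256  0.01  ] box cutter [ 0.5415 -0.5017  0.01  ] [ 0.5008 -0.6421  0.01  ] caliper [ 0.3822 -0.1682 -0.    ]
```

```bash
cat >> h.py <<'E'
C=np.array([.5345,-.3651,.0947])
def loc(x,y,z):
    c,s=np.cos(C[2]),np.sin(C[2]); return np.array([C[0]+c*x-s*y,C[1]+s*x+c*y,z])
ORI=[np.pi,0,C[2]-np.pi/2]
HO={"f":(.089,.148,.016),"b":(.089,.148,.016),"l":(.09,.144,.012),"r":(.09,.144,.012)}
def path(k,t0,lat,r=.065,zup=.30,out=.018,press=.001):
    """tip positions that sweep flap k from t0 to flat, 'lat' along the hinge"""
    hq,hz,w=HO[k]
    P=[]
    start=hq+.088*max(0,-np.cos(t0))+w+out
    P+=[(start,zup),(start,hz+.058)]
    for t in np.array([1.5,1.2,.9,.6,.3,.1,0]):
        o=w*np.sin(t)+.002+press
        P.append((hq-r*np.cos(t)+o*np.sin(t),hz+r*np.sin(t)+o*np.cos(t)))
    P.append((P[-1][0],zup))
    return [loc(*{"f":(-q,lat),"b":(q,lat),"l":(lat,q),"r":(lat,-q)}[k],z) for q,z in P]
E
python3 - <<'E'
from h import *
from cell import env
for k,t0,lats in(("l",1.58,(0,)),("r",1.95,(-.03,-.04)),("f",1.79,(0,)),("b",1.65,(0,.03,.05,.06))):
    for lat in lats:
        P=path(k,t0,lat); print(k,lat,[int(env.ik(x,ORI) is not None) for x in P],P[0],P[1],P[-2])
j=env.ik([.5,-.15,.4],ORI);print(j)
print("can top",onz("side",259,238,.191),onz("scene",243,135.5,.191), "base",onz("scene",247,198,0))
E
```

```text
l 0 [1, 1, 1, 1, 1, 1, 1, 1, 1, 1] [ 0.5231 -0.2448  0.3   ] [ 0.5231 -0.2448  0.202 ] [ 0.5321 -0.3402  0.147 ]
r -0.03 [1, 1, 1, 1, 1, 1, 1, 1, 1, 1] [ 0.5191 -0.5198  0.3   ] [ 0.5191 -0.5198  0.202 ] [ 0.507  -0.3928  0.147 ]
r -0.04 [1, 1, 1, 1, 1, 1, 1, 1, 1, 1] [ 0.5091 -0.5208  0.3   ] [ 0.5091 -0.5208  0.202 ] [ 0.497  -0.3938  0.147 ]
f 0 [1, 1, 1, 1, 1, 1, 1, 1, 1, 1] [ 0.393  -0.3785  0.3   ] [ 0.393  -0.3785  0.206 ] [ 0.5106 -0.3674  0.151 ]
b 0 [1, 1, 1, 1, 1, 1, 1, 1, 1, 1] [ 0.6639 -0.3528  0.3   ] [ 0.6639 -0.3528  0.206 ] [ 0.5584 -0.3628  0.151 ]
b 0.03 [1, 1, 1, 1, 1, 1, 1, 1, 1, 1] [ 0.661  -0.3229  0.3   ] [ 0.661  -0.3229  0.206 ] [ 0.5556 -0.333   0.151 ]
b 0.05 [1, 1, 1, 1, 1, 1, 1, 1, 1, 1] [ 0.6592 -0.303   0.3   ] [ 0.6592 -0.303   0.206 ] [ 0.5537 -0.3131  0.151 ]
b 0.06 [1, 1, 1, 1, 1, 1, 1, 1, 1, 1] [ 0.6582 -0.2931  0.3   ] [ 0.6582 -0.2931  0.206 ] [ 0.5527 -0.3031  0.151 ]
[ 0.0088  0.2167  0.4828  0.     -1.8368  0.0859]
can top [ 0.5596 -0.131   0.191 ] [ 0.5621 -0.129   0.191 ] base [ 0.5469 -0.1389  0.    ]
```

```bash
cat >> h.py <<'E'
def fold(env,k,t0,lat):
    P=path(k,t0,lat); F=[]
    env.move_pose(P[0],ORI)
    for i,x in enumerate(P[1:]):
        env.move_linear(x,rate=.25 if i in(0,len(P)-2) else .12); s=env.get_state(); F.append(np.round(s["force"],1).tolist())
    print(k,"t",round(s["clock"],1),F)
E
python3 - <<'E'
from h import *
from cell import env
env.set_gripper(0.0)
env.move_pose([.5,-.1,.38],ORI)
fold(env,"l",1.58,0.)
f=env.grab_frame("scene");cv2.imwrite("pics/l.png",f["image"][:,:,::-1])
fold(env,"r",1.95,-.03)
f=env.grab_frame("scene");cv2.imwrite("pics/r.png",f["image"][:,:,::-1])
cv2.imwrite("pics/lr.png",np.hstack([cv2.resize(cv2.imread(f"pics/{n}.png")[100:310,200:420],None,fx=1.8,fy=1.8) for n in"lr"]))
E
```

```text
l t 8.7 [[-0.1, -0.2, 1.3], [-0.1, 0.2, -0.8], [-0.3, -0.1, 0.5], [0.6, 0.5, 0.3], [-0.4, -1.3, 0.1], [-0.3, 0.2, 0.7], [-0.8, -0.4, -0.4], [0.1, 0.3, 0.3], [0.1, -0.4, -0.7]]
r t 13.3 [[-0.9, 0.2, 0.9], [-0.2, -0.4, -0.0], [1.0, -1.0, -0.4], [0.1, 0.0, 0.7], [-0.6, 0.7, 0.6], [0.5, 0.5, 0.3], [1.0, -0.4, -0.2], [0.4, 0.8, -0.2], [1.4, 1.5, -0.5]]
```

View pics/lr.png

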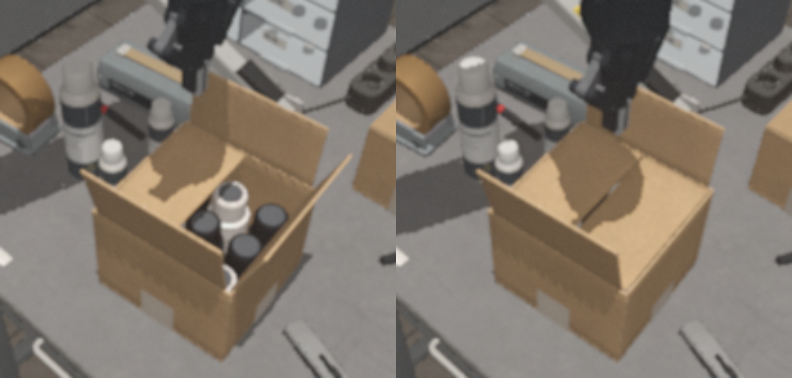

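The left picture shows the left flap flat, and the right picture shows both side flaps flat with the carton still in place. Next are the front and back flaps, then a wrist view from above.

Run:
```python
from h import *
from cell import env
fold(env,"f",1.79,0.)
fold(env,"b",1.65,.03)
f=env.grab_frame("scene");cv2.imwrite("pics/fb.png",f["image"][:,:,::-1])
env.move_pose(loc(-.04,0,.40),ORI); env.pause(.2)
s=env.get_state();f=env.grab_frame("wrist");cv2.imwrite("pics/w.png",f["image"][:,:,::-1])
import pickle;pickle.dump((s["tcp_pos"],s["tool_rot"],{k:f[k] for k in("fx","fy","cx","cy","mount")}),open("w.pkl","wb"))
print(s["tcp_pos"],s["tool_rot"],s["clock"],f["mount"])
a=cv2.resize(cv2.imread("pics/fb.png")[120:320,200:420],(440,400));b=cv2.resize(cv2.imread("pics/w.png"),(350,262))
m=np.zeros((400,790,3),np.uint8);m[:,:440]=a;m[:262,440:]=b;cv2.imwrite("pics/m.png",m)
```

```text
f t 17.5 [[-0.8, -0.3, 1.0], [0.1, 0.5, 0.6], [-0.8, -0.3, 0.3], [0.4, 0.2, 0.5], [-0.5, 0.0, -0.7], [-0.0, 0.9, 1.1], [-0.2, -0.9, 0.1], [0.2, -0.9, -0.1], [-1.3, -1.2, -0.4]]
b t 21.7 [[-0.3, -0.4, 0.9], [-0.2, 0.6, 0.5], [-0.7, -1.2, -0.5], [0.2, 0.3, 0.1], [-0.6, 0.4, 0.5], [0.6, -0.2, -0.1], [-0.9, 0.2, 0.6], [-0.8, -0.7, 0.0], [-0.5, 0.0, -0.4]]
[ 0.495  -0.3684  0.3981] [ 3.1385  0.002  -1.4753] 22.5333 [[ 0.0004 -0.9525 -0.3046  0.0794]
 [ 1.      0.0006 -0.0005  0.0008]
 [ 0.0006 -0.3046  0.9525 -0.1419]
 [ 0.      0.      0.      1.    ]]
```

View pics/m.png

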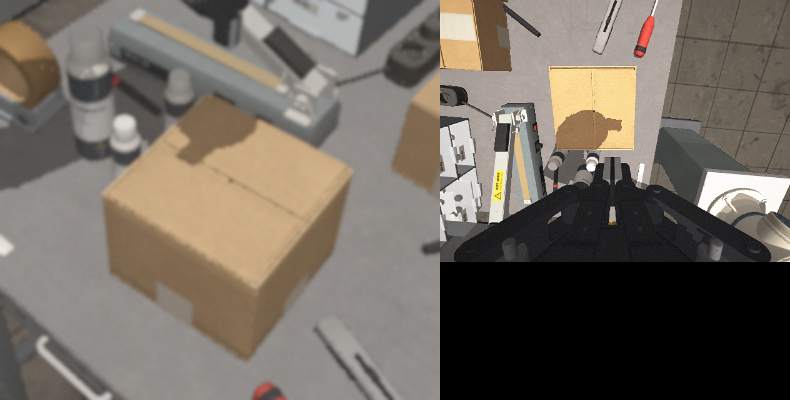

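All four flaps lie flat in the scene crop, and the wrist view shows the closed carton as a clean square with its seam. Next I measure the carton top precisely, then look down on the roll.

```bash
cat >> h.py <<'E'
from scipy.spatial.transform import Rotation as Ro
def wonz(w,u,v,z):
    p,r,f=w; T=np.eye(4);T[:3,:3]=Ro.from_euler("xyz",r).as_matrix();T[:3,3]=p;T=T@np.array(f["mount"])
    d=T[:3,:3]@np.array([(u-f["cx"])/f["fx"],(v-f["cy"])/f["fy"],1]);return T[:3,3]+d*(z-T[2,3])/d[2]
E
python3 - <<'E'
from h import *
import pickle
from cell import env
w=pickle.load(open("w.pkl","rb"));im=cv2.imread("pics/w.png")
h=cv2.cvtColor(im,cv2.COLOR_BGR2HSV);m=((h[...,0]>8)&(h[...,0]<28)&(h[...,1]>60)).astype(np.uint8);m[:95]=0;m[250:]=0;m[:,:165]=0;m[:,330:]=0
m=cv2.morphologyEx(m,cv2.MORPH_OPEN,np.ones((5,5)))
c=max(cv2.findContours(m,0,2)[0],key=cv2.contourArea);(cc,sz,an)=cv2.minAreaRect(c);bx=cv2.boxPoints((cc,sz,an));print(cc,sz,an)
Q=np.array([wonz(w,*b,.148) for b in bx]);print(Q,Q.mean(0),[np.linalg.norm(Q[i]-Q[i-1]) for i in range(4)])
env.set_gripper(.085)
env.move_pose([.53,-.2,.40],ORI)
env.move_pose([.54,-.02,.36],[np.pi,0,.118-np.pi/2]); env.pause(.2)
s=env.get_state();f=env.grab_frame("wrist");cv2.imwrite("pics/wr.png",f["image"][:,:,::-1])
w2=(s["tcp_pos"],s["tool_rot"],{k:f[k] for k in("fx","fy","cx","cy","mount")});pickle.dump(w2,open("w2.pkl","wb"))
print(s["tcp_pos"],s["clock"])
for d in env.silhouettes("wrist","roll_centre")[:3]:
    r=cv2.minAreaRect(np.argwhere(d["pixels"])[:,::-1].astype(np.float32));print(d["p"],d["bbox"],r)
v=cv2.drawContours(im.copy(),[bx.astype(int)],-1,(0,0,255),1)[90:260,150:350]
v=cv2.resize(v,None,fx=2,fy=2);v2=cv2.resize(cv2.imread("pics/wr.png")[60:300,150:410],None,fx=1.5,fy=1.5)
o=np.zeros((600,800,3),np.uint8);o[:v.shape[0],:v.shape[1]]=v;o[:v2.shape[0],405:405+v2.shape[1]]=v2;cv2.imwrite("pics/m2.png",o[:370])
E
```

```text
(243.5, 173.0) (134.0, 139.0) 90.0
[[ 0.631  -0.4489  0.148 ]
 [ 0.4551 -0.4658  0.148 ]
 [ 0.43   -0.2822  0.148 ]
 [ 0.633  -0.2629  0.148 ]] [ 0.5373 -0.3649  0.148 ] [np.float64(0.1860497868908106), np.float64(0.17674651823848433), np.float64(0.18537362294696685), np.float64(0.20392565548811173)]
[ 0.5402 -0.0212  0.3602] 25.0583
0.57 [250.2, 146.7, 37.5, 76.3] ((267.5, 185.0), (72.0, 35.0), 90.0)
```

View pics/m2.png

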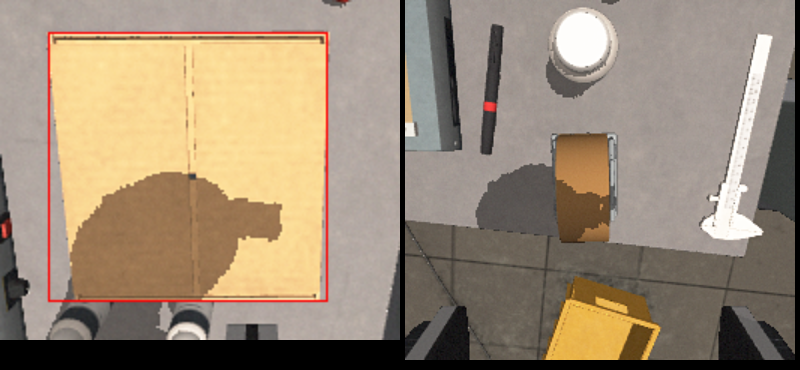

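The left crop shows the carton top as a quad with corners at (54,40), (326,38), (317,297) and (75,297) and its seam from (188,40) to (195,298) in 2x crop pixels. The right crop shows the roll with its tread across columns 555-610, rows 134-241.

Run:
```python
from h import *
import pickle
from scipy.optimize import minimize
from cell import env
w=pickle.load(open("w.pkl","rb"));w2=pickle.load(open("w2.pkl","rb"))
Q=np.array([wonz(w,150+u/2,90+v/2,.149) for u,v in((54,40),(326,38),(317,297),(75,297))]);print(Q,"mean",Q.mean(0))
print("sides",[np.linalg.norm(Q[i]-Q[i-1]).round(4) for i in range(4)])
S=np.array([wonz(w,150+u/2,90+v/2,.150) for u,v in((188,40),(195,298))]);d=S[1]-S[0];print("seam",S,S.mean(0),"yaw",np.arctan2(-d[0],d[1]))
e=Q[1]-Q[0];e2=Q[2]-Q[3];print("yaw edges",[np.arctan2(-x[1],-x[0]) for x in(e,e2)])
# roll
d=env.silhouettes("wrist","roll_centre")[0];m=np.kron(d["pixels"],np.ones((4,4))).astype(np.uint8)
im=cv2.imread("pics/wr.png");h=cv2.cvtColor(im,cv2.COLOR_BGR2HSV)
mc=((h[...,1]>90)&(h[...,0]<25)).astype(np.uint8);mc[:135]=0;mc[228:]=0;mc[:,:235]=0;mc[:,305:]=0
mc=cv2.morphologyEx(mc,cv2.MORPH_OPEN,np.ones((3,3)));print("mask bbox",cv2.boundingRect(mc),d["bbox"])
p,r,f=w2;T=np.eye(4);T[:3,:3]=Ro.from_euler("xyz",r).as_matrix();T[:3,3]=p;Ti=np.linalg.inv(T@np.array(f["mount"]))
def hull(q):
    ax=np.array([np.cos(q[2]),np.sin(q[2]),0]);u=np.array([-ax[1],ax[0],0]);a=np.linspace(0,2*np.pi,72)
    P=np.concatenate([np.r_[q[:2],.07]+.054*(np.cos(a)[:,None]*u+np.sin(a)[:,None]*np.array([0,0,1]))+s*.024*ax for s in(-1,1)])
    c=P@Ti[:3,:3].T+Ti[:3,3];uv=np.c_[f["cx"]+f["fx"]*c[:,0]/c[:,2],f["cy"]+f["fy"]*c[:,1]/c[:,2]]
    o=np.zeros((1680,2240),np.uint8);cv2.fillConvexPoly(o,cv2.convexHull(((uv+.5)*4).astype(np.int32)),1);return o
for M in(m,np.kron(mc,np.ones((4,4))).astype(np.uint8)):
    q0=np.array([.546,.0015,.118])
    sim=np.vstack([q0]+[q0+x for x in np.diag([.015,.015,.2])])
    s=minimize(lambda q:1-(hull(q)&M).sum()/(hull(q)|M).sum(),q0,method="Nelder-Mead",options=dict(initial_simplex=sim,xatol=1e-4,fatol=1e-4));print(s.x,s.fun)
```

```text
[[ 0.6269 -0.4444  0.149 ]
 [ 0.4547 -0.4622  0.149 ]
 [ 0.4371 -0.2843  0.149 ]
 [ 0.6131 -0.2676  0.149 ]] mean [ 0.533  -0.3646  0.149 ]
sides [np.float64(0.1774), np.float64(0.1731), np.float64(0.1788), np.float64(0.1768)]
seam [[ 0.542  -0.4526  0.15  ]
 [ 0.5257 -0.2755  0.15  ]] [ 0.5339 -0.3641  0.15  ] yaw 0.09129172818924251
yaw edges [np.float64(0.10292175297971953), np.float64(0.09483316381271586)]
mask bbox (250, 149, 36, 73) [250.2, 146.7, 37.5, 76.3]
[ 0.5478 -0.0021  0.1282] 0.034573688836800454
[ 0.5478 -0.0022  0.1304] 0.028025757354017244
```

Run:
```python
from h import *
from cell import env
Y=.129-np.pi/2
env.move_pose([.548,-.002,.20],[np.pi,0,Y])
env.move_linear([.548,-.002,.085],rate=.12)
env.set_gripper(.03); s=env.get_state();print(s["opening"],s["gripper_force"],s["force"],s["tcp_pos"])
env.move_linear([.548,-.002,.13],rate=.08)
env.move_linear([.548,-.002,.31],rate=.15); env.pause(.2)
s=env.get_state();print(s["opening"],s["gripper_force"],s["force"],s["tcp_pos"],s["clock"])
f=env.grab_frame("side");cv2.imwrite("pics/s2.png",f["image"][:,:,::-1])
if s["opening"]>.04:
    F=[np.pi,0,.094-np.pi/2]
    env.move_linear([.536,-.18,.31],rate=.15)
    env.move_linear([.5339,-.3643,.31],frame=F,rate=.15)
    env.move_linear([.5339,-.3643,.241],rate=.08); env.pause(.3)
    for n in("side","scene"):
        f=env.grab_frame(n);cv2.imwrite(f"pics/{n}3.png",f["image"][:,:,::-1])
    s=env.get_state();print(s["opening"],s["gripper_force"],s["force"],s["tcp_pos"],s["tool_rot"],s["clock"])
    cv2.imwrite("pics/m3.png",np.hstack([cv2.resize(cv2.imread(p)[y:y+200,x:x+200],(390,390)) for p,y,x in(("pics/side3.png",100,190),("pics/scene3.png",90,210))]))
```

```text
0.04709008878340097 61.508377746795304 [-1.0955 -0.5456  3.4632] [ 0.5484 -0.002   0.0856]
0.04739681370428988 61.89657522394555 [ 0.1749  0.8592 -2.5308] [ 0.5478 -0.002   0.3094] 29.7
0.04704828273756157 61.89069291955093 [-0.8161  0.3721 -2.7485] [ 0.534  -0.3643  0.2411] [-3.1414 -0.0001 -1.4768] 33.875
```

View pics/m3.png

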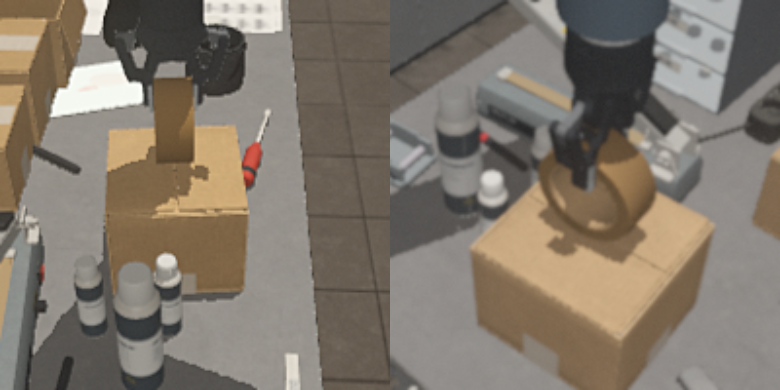

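Run:
```python
from h import *
from cell import env
a=np.linspace(0,2*np.pi,72);ax=np.array([np.cos(.094),np.sin(.094),0]);u=np.array([-ax[1],ax[0],0])
P=np.concatenate([np.array([.534,-.3643,.2255])+.054*(np.cos(a)[:,None]*u+np.sin(a)[:,None]*np.array([0,0,1]))+s*.024*ax for s in(-1,1)])
for n in("side","scene"):
    env.grab_frame(n);uv=np.array([proj(n,p) for p in P]);print(n,"pred l,t,r,b",uv.min(0),uv.max(0))
    for d in env.boxes_of(n,"roll_centre")[:2]: b=np.array(d["bbox"]);print(d["p"],b[:2],b[:2]+b[2:])
s=env.get_state();print(s["joint_vel"],s["gripper_force"])
```

```text
side pred l,t,r,b [267.6852 138.1667] [288.8708 182.6867]
0.84 [267.4 139.2] [293.  183.5]
scene pred l,t,r,b [285.8792 152.3217] [347.1394 213.3414]
0.62 [285.  156.5] [347.3 212.6]
[ 0.0023  0.0007 -0.0001 -0.0005 -0.0002  0.0001] 61.89064807025716
```

The roll is where it was predicted to be, and it is held still above the seam.

```bash
python3 -c "
from cell import env
print(env.job_done())"
```

```text
the job is handed in; nothing more can be done
None
```

I handed the job in: all four flaps look flat in the pictures, and the roll is held still in the gripper about 2 cm above the middle of the seam and in line with it. The hand-in returned no verdict, and I did not re-measure the spray can or the tools at the end.

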